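Pin the guard and hold a setup block on the gauge probe

ROBOT

A 6-joint arm with a two-finger parallel gripper is mounted at the origin on the work surface; the furniture and walls round the work are solid. World frame = base frame: x ahead of the robot, y to its left, z up, the work surface at z = 0. Lengths are in mm, angles in rad, forces in N, time in s.
With the tool pointing down it reaches from about 250 to 775 mm from the base axis. Payload 4 kg.
Tool frame: the origin (TCP) lies at the very end of the fingers, on their centre line; the grasp point (between the pads) lies 19 mm behind it; z points along the fingers, y is the line along which they close (so a half turn about z gives the same grasp; the last joint's range is limited). The gripper opens to 94 mm and grips with 3 to 60 N. Pads are 16 mm wide; open, the fingers measure 119 mm over their backs; the gripper's body (75 mm by 177 mm) begins 78 mm behind the grasp point.
Start: joints at [-1.222, 0.087, 1.371, -0, 1.684, -0.103], TCP at [240.122, -494.835, 205.506] pointing down, gripper open.
Joint ranges: [-3.1, 3.1], [-0.76, 2.03], [0.27, 2.55], [-1.08, 4.22], [0.17, 2.65], [-2.57, 2.57]. Speed limits (rad/s): [2.79, 2.79, 3.14, 3.14, 3.14, 3.14].

INTERFACE

Orientations are given as a 3x3 rotation matrix whose columns are the frame's x, y, z axes.
In Python, from station import arm, camrig, observe gives the robot as it stands (arm), with the cameras (camrig) and the readings as plain functions.
- The arm moves only by the shell command python3 shift.py 'ROWS'. ROWS is rows parted by semicolons, their numbers by spaces, 1 to 20 of them, each of 5 numbers: the finger opening in mm, then dx, dy, dz in mm, then a turn about the tool's z in rad; each row shifts and turns the commanded pose from where the row before left it, along the tool's axes as they then stand; what a row does not reach is not made up. A row lasts 1/8 s, in which the tool goes at most 62.5 mm and 0.188 rad, less where a joint would pass 70% of its speed; a pose out of reach is approached as far as the arm can. The fingers move at their own pace and stop on an object; the grip force is fixed at half the most. Time passes only in rows, so rows that do not move let the fingers close. It prints the time, the measured TCP pose, the force, the opening and the grip force at its end.
- observe(): the state, without advancing time (a new reading comes with each control period).
- camrig.get_image(name): name is "side" or "top" or "wrist"; returns a dict with "image" (420x560x3 uint8, red, green, blue), "fx", "fy", "cx", "cy" (pixels), "world_from_camera" (4x4, takes a point from camera to world coordinates); the wrist camera has in their place "T_tool_cam" (4x4, takes a point from camera to tool coordinates, whose origin is the TCP and whose axes are the flange's). Camera axes: x right, y down, z forward; pixel columns grow to the right and rows downward; lengths in mm; the calibration is good to about 2 mm. A picture is of the moment at which its call begins: read the wrist's pose just before it. There is no depth.
- arm.hand_in(): hands the job in; it is judged then, once.
The state is a dict: "t": time; "joint_pos": joint angles; "dq": joint speeds; "joint_torque": joint torques, N m; "ee_pos": TCP position; "tool_rot": TCP orientation; "ft_force": force on the tool from outside, world axes, zero at the start; "wrist_torque": the same for the moment, N m; "grip_width": finger opening in mm; "grip_force": force on a finger pad.
Only numpy, scipy, OpenCV 4.12 (cv2) and the standard library are available. Lean on these libraries where they do the work, as an engineer would, in place of code of your own. Each camera call takes 0.05 s, during which the arm holds its last target. There are 200 camera calls.

TASK

Check the gauge station: first move the locking pin from its rest, fully home, into the hole in the ear of the guard plate and let go of it. Then pass the setup block, upright, down through the slot in the guard plate onto the sprung probe below and press the probe to about the middle of its 20 mm travel, never driving it to its bottom stop. Finish still gripping the block there (let go, and its weight would bottom the probe), and leave the bottle, the solder spool and the tape roll where they are.

Things in the scene. Friction and masses are not known exactly. Their poses are not given: they have to be found in the camera images.
- board: plywood work board, fixed, 230 x 440 mm, 12 mm thick, raised on feet: its top is 50 mm above the bench and carries the station, pin rest, block, spool and tape. Origin on the bench under its middle
- station: gauge station, fixed on the board: dark base plate 104 x 160 x 12 mm, four posts and on them a bare aluminium guard plate 96 x 108 mm, 8 mm thick, top 90 mm above the board, open under it at the sides. Origin on the board under the slot's middle; x across the slot, y along it and towards the ear with the pin hole, z up. A pointer on the probe runs past a white scale strip on the -x side
- window (a point): centre of the slot in the guard plate, at the plate's top face. The slot is 27.4 mm (station x) by 52.8 mm (station y), 2 mm larger than the block's section each way, with a 3 mm sloped lead-in round its mouth (inside the plate's 8 mm). Axes as the station's
- lock_hole (a point): mouth of the round pin hole in the 44 x 40 mm ear of the guard plate, 74 mm from the slot's centre along the station's +y, at the plate's top face (90 mm above the board). The hole is 12 mm wide and goes on through a lug under the ear: 26 mm deep in all, open below
- probe_tip (a point): centre of the flat top of the sprung probe (22 mm disc) under the middle of the slot: 62 mm above the board (28 mm below the plate's top) when free; it moves straight down
- probe (a joint): how far the probe is pressed down: 0 free, 0.020 m at its bottom stop. Its soft spring pushes up with 1.4 N when free and 3.4 N at the stop, less than the block weighs
- pin: locking pin, upright: steel shaft 10 mm wide and 36 mm long with a tapered tip, then a 24 mm flange 4 mm thick, then a black grip 18 mm wide and 26 mm high; 66 mm in all, 0.06 kg. Origin at the tip, z up along the pin. Fully home, the flange lies on the ear and the tip is 54 mm above the board
- pin_rest: plain grey plastic rest, fixed, 44 x 44 x 42 mm, with a 14 mm hole in its top in which the pin stands, flange on the rest's top (grip from 46 to 72 mm above the board). Origin at the middle of its underside
- block: dark ground steel setup block with holes, standing on its end: 50.8 x 25.4 mm in section, 76.2 mm high, about 0.6 kg. Origin in the middle of one 50.8 x 76.2 mm face, 38.1 mm above the foot; its own x runs along the 50.8 mm side, own y up, own z along the 25.4 mm thickness (block fills z = 0 to 25.4 mm). At yaw 0 own x is world x. Grip it across the 25.4 mm, near the top
- block_foot (a point): centre of the block's lower end face (axes as the block's)
- block_top (a point): centre of the block's upper end face (axes as the block's)
- bottle: white plastic bottle, 68 mm wide, 180 mm high, upright; origin under its middle. A bystander
- spool: solder spool, 62 mm wide and 45 mm high, upright; origin under its middle. A bystander
- black_tape: roll of black electrical tape lying flat, 68 x 74 mm, 19 mm high; origin under its middle. A bystander

How it is judged (in metres and radians):
On the way, in this order (a step that is already met when the one before it is completed fails the run):
1. the locking pin is fully home in the ear's hole and let go (horizontal distance between pin and lock_hole below 0.004 m and z of pin in the frame of station between 0.05 and 0.0565 m and angle between pin's own z axis and vertical below 0.1 rad and contact force between the fingers and pin below 0.2 N), for 0.2 s.
2. the block, upright in the slot, presses the probe (horizontal distance between block_foot and window below 0.004 m and angle between block's own y axis and vertical below 0.1 rad and value of joint probe above 0.002 m), for 0.1 s.
At the end, for the whole second after the job is handed in: pin home in the ear (4 mm, 0.1 rad, tip 50 to 56.5 mm up); block upright (0.1 rad) in the slot, foot within 4 mm of its centre and within 5 mm of the probe's tip, probe pressed 5 to 15 mm of its 20, fingers gripping the block with over 3 N, block at rest (under 10 mm/s) (horizontal distance between pin and lock_hole below 0.004 m and z of pin in the frame of station between 0.05 and 0.0565 m and angle between pin's own z axis and vertical below 0.1 rad and horizontal distance between block_foot and window below 0.004 m and angle between block's own y axis and vertical below 0.1 rad and distance between block_foot and probe_tip below 0.005 m and value of joint probe between 0.005 and 0.015 m and contact force between the fingers and block above 3 N and linear speed of block below 0.01 m/s); the arm keeps its last pose, push and grip.
It fails at once if the probe is driven to its bottom stop (value of joint probe above 0.0185 m).
It fails at once if the bottle, the spool or the tape roll is shifted by more than 20 mm (distance of any of bottle, spool, black_tape from where it was at the start of the episode above 0.02 m).
It also fails if it takes over 61 s, if anything falls off the work surface, if the arm or the gripper's body presses on something with over 40 N, if the wrist force passes 120 N, or if a joint passes its speed limit or range.

## Working session

There is one attempt and no reset: what is moved stays moved. The work goes in short steps, Python scripts to look and compute and a shell command to move; the robot and the scene stay as the last step left them, time stands still between calls to the robot, and variables do not carry over. Pictures are saved under pics/ and viewed, at most 10 in all, crops included, and the job is handed in when it is done.

```bash
ls; mkdir -p pics
python3 - <<'E'
from station import arm, camrig, observe
import cv2,numpy as np
np.set_printoptions(suppress=True,precision=3)
for n in("top","side"):
    d=camrig.get_image(n);cv2.imwrite(f"pics/{n}0.png",d["image"][:,:,::-1]);print(n,d["fx"],d["fy"],d["cx"],d["cy"]);print(d["world_from_camera"])
s=observe();print(s)
d=camrig.get_image("wrist");print(d["fx"],d["cx"],d["cy"],d["T_tool_cam"])
E
```

```text
pics
shift.py
station.py
top 396.80363559611317 396.80363559611317 280.1379005758469 207.17802260749653
[[  0.029  -0.998   0.052 432.859]
 [ -1.     -0.029  -0.001 -80.532]
 [  0.002  -0.052  -0.999 974.536]
 [  0.      0.      0.      1.   ]]
side 463.99371298944095 463.99371298944095 281.30878224521257 201.0649700747476
[[ -0.958  -0.09    0.273 232.119]
 [ -0.287   0.365  -0.886 795.236]
 [ -0.02   -0.927  -0.375 488.484]
 [  0.      0.      0.      1.   ]]
{'t': 0.1, 'joint_pos': array([-1.222,  0.088,  1.372, -0.   ,  1.684, -0.103]), 'dq': array([-0.001, -0.001, -0.004,  0.001,  0.   ,  0.001]), 'joint_torque': array([  0.002, -34.126, -30.33 ,   0.072,   0.03 ,  -0.   ]), 'ee_pos': array([ 239.92 , -494.365,  204.43 ]), 'tool_rot': array([[ 0.9  ,  0.437, -0.001],
       [ 0.437, -0.9  ,  0.002],
       [ 0.   , -0.002, -1.   ]]), 'ft_force': array([-0.194, -0.292,  0.192]), 'wrist_torque': array([ 0.016, -0.012,  0.031]), 'grip_force': 0.0, 'grip_width': 93.98008035226195}
339.0541180856497 282.5685034281394 207.6923559603548 [[   0.      -0.968   -0.25    71.235]
 [   1.       0.      -0.       0.055]
 [   0.      -0.25     0.968 -179.318]
 [   0.       0.       0.       1.   ]]
```

View pics/top0.png

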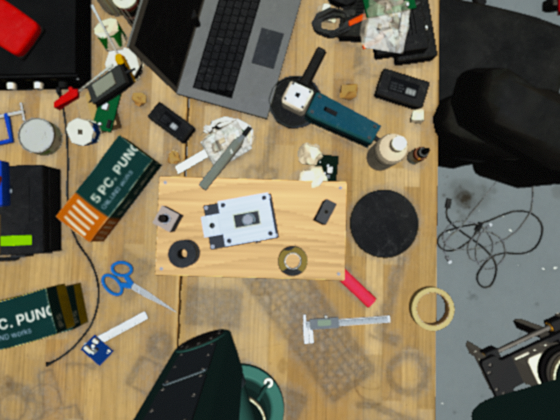

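View pics/side0.png

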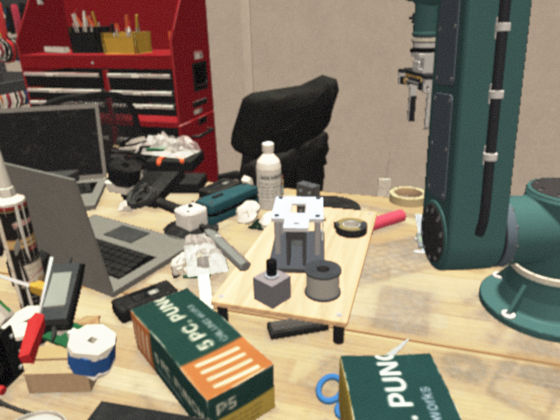

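The top view shows the board at cols 157–347, rows 178–283. On it are the guard plate (~203–278, 195–247) with its slot at (250,218) and ear to the left. The pin rest is at (169,217), spool at (184,252), block at (325,211) and tape at (292,261). The bottle at (392,150) stands off the board.

```bash
cat > h.py <<'E'
import cv2,numpy as np
np.set_printoptions(suppress=True,precision=3)
def ray(d,uv,W=None):
    if W is None: W=d["world_from_camera"]
    v=W[:3,:3]@np.array([(uv[0]-d["cx"])/d["fx"],(uv[1]-d["cy"])/d["fy"],1.]);return W[:3,3],v
def plane(d,uv,z,W=None):
    o,v=ray(d,uv,W);return o+v*(z-o[2])/v[2]
def wristW(s,d):
    T=np.eye(4);T[:3,:3]=s["tool_rot"];T[:3,3]=s["ee_pos"];return T@d["T_tool_cam"]
E
python3 - <<'E'
from station import arm, camrig, observe
from h import *
d=camrig.get_image("top");im=d["image"][:,:,::-1]
c=im[170:290,150:355];cv2.imwrite("pics/c1.png",cv2.resize(c,None,fx=3.9,fy=3.9,interpolation=cv2.INTER_CUBIC))
for n,uv,z in[("slot",(250,218),140),("pin",(169,217),122),("blk",(325,210),126),("bl",(157,178),50),("br",(347,178),50),("spool",(184,252),95)]:print(n,plane(d,uv,z))
E
```

```text
slot [451.352 -18.335 140.   ]
pin [448.794 156.913 122.   ]
blk [ 473.489 -177.204  126.   ]
bl [540.521 209.014  50.   ]
br [ 553.665 -235.633   50.   ]
spool [373.137 128.009  95.   ]
```

View pics/c1.png

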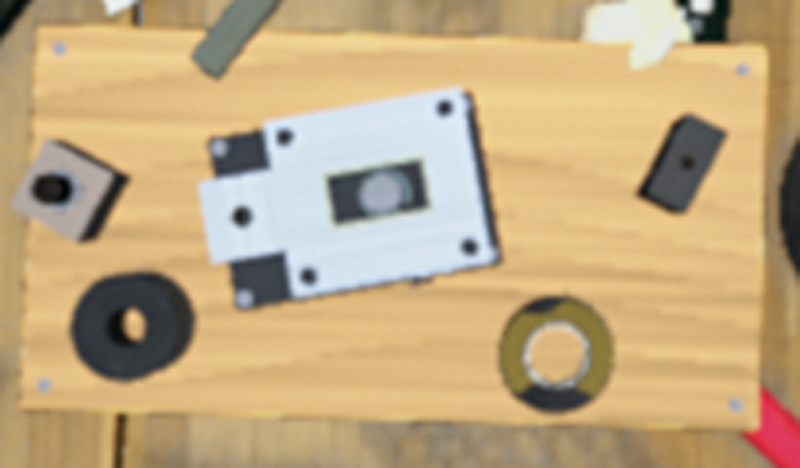

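The zoomed crop (3.9x) shows the slot centre at (378,191), the pin hole at (242,215), the pin grip at about (48,187) and the block top at about (690,162). The station's yaw comes to about 0.20 rad. I'll hover the wrist camera over the pin.

```bash
python3 shift.py '60 0 0 -4 -.165;60 0 0 -4 -.165;60 0 0 -4 -.165;60 0 0 -4 -.165;60 0 0 -4 -.165;60 0 0 -4 -.165;60 0 0 -4 -.165;60 0 0 0 -.165'; python3 shift.py '60 40 22 0 0;60 40 22 0 0;60 40 22 0 0;60 40 22 0 0;60 40 22 0 0;60 40 22 0 0;60 40 22 0 0;60 40 22 0 0;60 40 22 0 0;60 40 22 0 0;60 40 22 0 0;60 40 22 0 0;60 40 22 0 0;60 40 22 0 0;60 40 22 0 0;60 0 0 0 0;60 0 0 0 0'
python3 - <<'E'
from station import arm, camrig, observe
from h import *
s=observe();d=camrig.get_image("wrist");np.savez("w1",**{k:np.array(v) for k,v in d.items()},ee=s["ee_pos"],rot=s["tool_rot"])
cv2.imwrite("pics/w1.png",d["image"][:,:,::-1]);print(s["ee_pos"],s["tool_rot"],s["t"])
E
```

```text
t: 1.2
ee_pos: [240.1, -494.9, 233.6]
tool_rot: [[-0.205, 0.979, 0.0], [0.979, 0.205, -0.0], [-0.0, 0.0, -1.0]]
ft_force: [-0.6, -0.3, 0.1]
grip_width: 59.7
grip_force: 0.0
t: 3.32
ee_pos: [443.4, 158.5, 233.2]
tool_rot: [[-0.2, 0.98, -0.001], [0.98, 0.2, -0.001], [-0.001, -0.001, -1.0]]
ft_force: [-0.2, -0.4, 0.5]
grip_width: 60.1
grip_force: 0.0
[443.4   158.544 233.154] [[-0.2    0.98  -0.001]
 [ 0.98   0.2   -0.001]
 [-0.001 -0.001 -1.   ]] 3.325
```

View pics/w1.png

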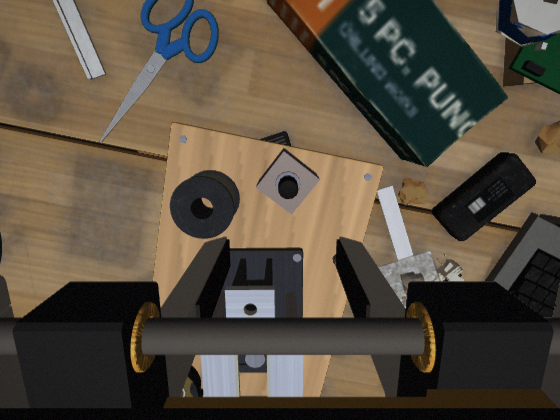

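The wrist view shows the pin grip top at about (288,187) and the lock hole at (250,308). The finger tips are near (225,240) and (342,240). Next I'll measure the pin and hole by masks.

```bash
cat >> h.py <<'E'
def blobs(im,box,thr,inv=True,amin=20):
    x0,y0,x1,y1=box;g=cv2.cvtColor(np.ascontiguousarray(im[y0:y1,x0:x1]),cv2.COLOR_RGB2GRAY)
    m=((g<thr) if inv else (g>thr)).astype(np.uint8)
    n,_,st,ce=cv2.connectedComponentsWithStats(m)
    return [(ce[i]+[x0,y0],st[i]+[x0,y0,0,0,0]) for i in range(1,n) if st[i][4]>=amin]
E
python3 - <<'E'
from h import *
f=np.load("w1.npz");d={k:f[k] for k in f};W=wristW({"tool_rot":f["rot"],"ee_pos":f["ee"]},d)
R=f["rot"]
def tool(p):return R.T@(p-f["ee"])
for n,b,t,z in[("pin",(265,160,315,212),50,122),("hole",(230,295,270,320),70,140)]:
    for c,st in blobs(d["image"],b,t):
        p=plane(d,c,z,W);print(n,c,st,p,tool(p))
print("ang",np.arctan2(R[1,1],R[0,1]))
c=d["image"][150:330,200:340,::-1];cv2.imwrite("pics/w1c.png",cv2.resize(c,None,fx=3.3,fy=3.3,interpolation=cv2.INTER_CUBIC))
E
```

```text
pin [269.6  166.96] [265 160  11  15  25] [424.578 188.501 122.   ] [ 33.197 -12.35  111.141]
pin [305.743 166.6  ] [297 160  18  15  35] [454.89  195.014 122.   ] [ 33.52   18.652 111.112]
pin [287.614 186.948] [278 176  20  23 368] [443.271 174.528 122.   ] [ 15.77    3.173 111.139]
hole [249.908 309.028] [244 304  13  11 109] [431.859  61.838 140.   ] [-92.38  -30.546  93.252]
hole [249.5 318.5] [230 318  40   2  80] [433.19   52.306 140.   ] [-101.985  -31.146   93.26 ]
ang 0.2011949947945985
```

View pics/w1c.png

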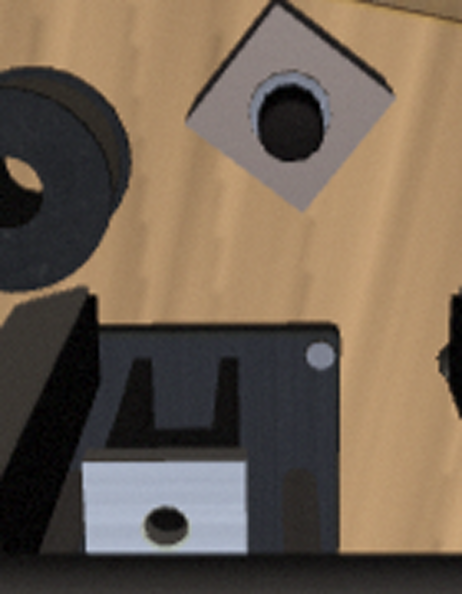

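The wrist mask puts the pin's top face near tool (14, 3). The blob includes some of the grip's side, so I corrected for that. That's about world (444,172), which agrees with the top view at (447,171). I'll move over it, drop part way and measure again.

```bash
python3 shift.py '44 7 1.6 20 0;44 7 1.6 20 0;44 0 0 30 0;44 0 0 0 0;44 0 0 0 0'
cat > look.py <<'E'
import sys
from station import arm, camrig, observe
from h import *
s=observe();d=camrig.get_image("wrist");W=wristW(s,d);R=s["tool_rot"]
def tool(p):return R.T@(p-s["ee_pos"])
np.set_printoptions(suppress=True,precision=1)
E
python3 - <<'E'
from look import *
for c,st in blobs(d["image"],(245,160,330,250),50,amin=100):
    print(c,st);tb=(c[0],st[1]+st[3]-st[2]/2);print(tb,plane(d,tb,122,W),tool(plane(d,tb,122,W)))
print(s["t"],s["ee_pos"]);c=d["image"][130:330,180:390,::-1];cv2.imwrite("pics/w2c.png",cv2.resize(c,None,fx=2.5,fy=2.5))
E
```

```text
t: 4.0
ee_pos: [444.6, 172.7, 164.8]
tool_rot: [[-0.198, 0.98, 0.002], [0.98, 0.198, 0.0], [-0.0, 0.002, -1.0]]
ft_force: [0.5, -0.2, -0.1]
grip_width: 43.7
grip_force: 0.0
[285.3 190.8] [246 171  76  47 445]
(np.float64(285.276404494382), np.float64(180.0)) [438.7 205.8 122. ] [33.6  0.7 42.8]
[283.1 223.7] [271 208  25  32 645]
(np.float64(283.09922480620156), np.float64(227.5)) [443.8 173.2 122. ] [ 0.6 -0.7 42.8]
4.0 [444.6 172.7 164.8]
```

View pics/w2c.png

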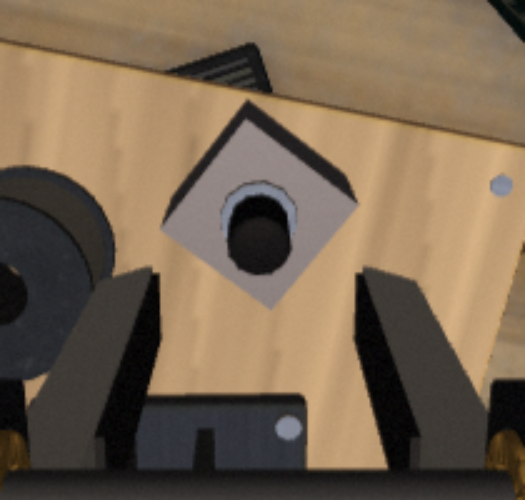

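The pin lies centred between the fingers, with its top at crop (258,243). Its measured offset is tool (0.6, −0.7) mm. Descending and gripping.

```bash
python3 shift.py '44 .6 -.7 30 0;44 0 0 25 0;44 0 0 11 0;44 0 0 0 0;10 0 0 0 0;10 0 0 0 0;10 0 0 0 0;10 0 0 0 0;10 0 0 0 0'
```

```text
t: 5.18
ee_pos: [443.8, 173.9, 98.2]
tool_rot: [[-0.2, 0.98, 0.001], [0.98, 0.2, 0.0], [-0.0, 0.002, -1.0]]
ft_force: [0.7, -0.4, 3.2]
grip_width: 17.2
grip_force: 30.0
```

```bash
python3 shift.py '10 0 0 -30 0;10 0 0 -30 0;10 0 0 -40 0;10 -29 -11 0 0;10 -29 -11 0 0;10 -29 -12 0 0;10 0 0 0 0;10 0 0 0 0'
python3 - <<'E'
from look import *
print(s["t"],s["ee_pos"]);c=d["image"][130:330,180:390,::-1];cv2.imwrite("pics/w3c.png",cv2.resize(c,None,fx=2.8,fy=2.8))
np.savez("w3",img=d["image"],W=W)
E
```

```text
t: 6.18
ee_pos: [427.2, 82.2, 197.1]
tool_rot: [[-0.2, 0.98, -0.001], [0.98, 0.2, 0.001], [0.001, -0.0, -1.0]]
ft_force: [-0.5, -0.3, -0.4]
grip_width: 17.3
grip_force: 30.0
6.175 [427.2  82.2 197.1]
```

View pics/w3c.png

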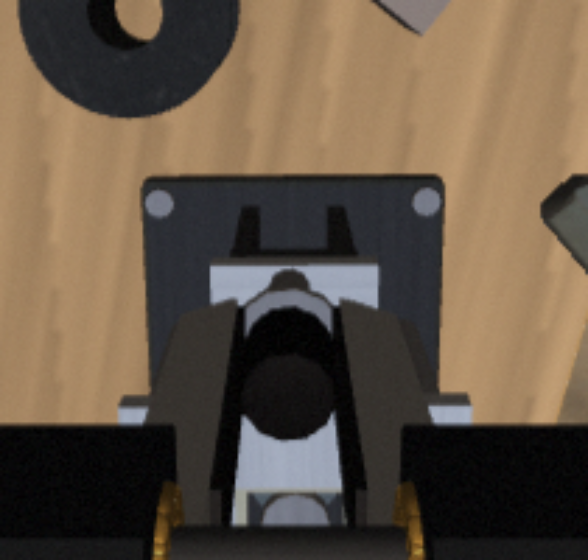

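The dark bump at crop (290,272) is the pin tip itself. The hole lies 20 mm further along −x, hidden behind the flange. I'll go past it so the hole shows in front of the pin.

```bash
python3 shift.py '10 -25 0 0 0;10 -20 0 0 0;10 0 0 0 0;10 0 0 0 0'
python3 - <<'E'
from look import *
print(s["t"],s["ee_pos"]);c=d["image"][130:330,180:390,::-1];cv2.imwrite("pics/w4c.png",cv2.resize(c,None,fx=2.8,fy=2.8))
for c,st in blobs(d["image"],(255,180,315,240),70,amin=30):
    print(c,st,plane(d,c,140,W),tool(plane(d,c,140,W)))
E
```

```text
t: 6.72
ee_pos: [436.2, 38.7, 197.3]
tool_rot: [[-0.201, 0.98, -0.0], [0.98, 0.201, 0.001], [0.001, -0.0, -1.0]]
ft_force: [-0.1, -0.3, -0.3]
grip_width: 17.3
grip_force: 30.0
6.725 [436.2  38.7 197.3]
[284.6 191. ] [277 184  16  15 195] [431.8  61.5 140. ] [23.2  0.3 57.3]
[282.4 233.2] [255 226  55  14 138] [436.7  30.2 140. ] [-8.4 -1.2 57.3]
```

View pics/w4c.png

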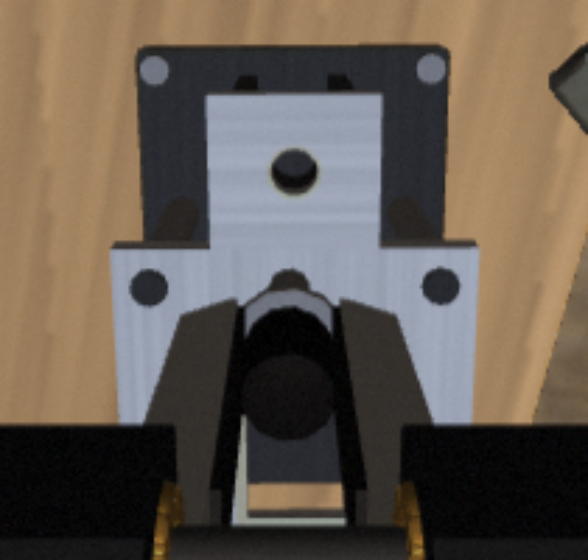

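The hole now shows clearly at crop (295,172), pixel (285,191). The pin tip is at about (290,272) and the slot is at the bottom. I'll check the lateral alignment of pin and hole numerically.

Run:
```python
from look import *
np.set_printoptions(suppress=True,precision=5)
print(d["T_tool_cam"],d["cx"],d["fx"],d["fy"],R)
Ti=np.linalg.inv(d["T_tool_cam"])
def proj(p):
    q=Ti[:3,:3]@p+Ti[:3,3];return q[0]/q[2]*d["fx"]+d["cx"],q[1]/q[2]*d["fy"]+d["cy"]
for p in[(0,0,-24),(0,0,42),(5,0,42),(23,0,57),(12,0,4),(0,0,6)]:print(p,proj(np.array(p,float)))
g=cv2.cvtColor(d["image"],cv2.COLOR_RGB2GRAY)
print(g[226:236,272:296])
print(g[183:201,274:297])
for r in (250,262,275): print(r,g[r,255:312])
```

```text
[[   0.00007   -0.96857   -0.24874   71.7113 ]
 [   1.         0.00055   -0.00184   -0.66848]
 [   0.00192   -0.24874    0.96857 -179.31739]
 [   0.         0.         0.         1.     ]] 282.5685034281394 339.0541180856497 339.0541180856497 [[-0.20096  0.9796  -0.0003 ]
 [ 0.9796   0.20096  0.00048]
 [ 0.00053 -0.0002  -1.     ]]
(0, 0, -24) (np.float64(284.50462112416386), np.float64(269.80222861116187))
(0, 0, 42) (np.float64(284.15622112894744), np.float64(228.73153534343538))
(5, 0, 42) (np.float64(284.16529647247063), np.float64(221.73521747084723))
(23, 0, 57) (np.float64(284.1409412156492), np.float64(191.37344145820063))
(12, 0, 4) (np.float64(284.3577973620592), np.float64(229.25698901415302))
(0, 0, 6) (np.float64(284.31827421977795), np.float64(247.83495921820602))
[[159 161 165 163 163 166 164 167 118  79  75  76  64  88 136 159 162 165
  162 160 159 160 159 161]
 [160 161 163 163 162 164 118  78  51  37  38  35  34  44  62  74 133 161
  163 161 159 159 164 161]
 [159 162 164 164 164 116  56  37  37  35  36  36  36  34  39  39  65 158
  163 161 160 161 161 163]
 [157 16
[... 2283 characters left out ...]
55 128 126 102 100 102 122 151 158 168 170
  168 167 168 168 166]
 [168 170 169 169 169 168 169 167 160 160 157 157 158 161 166 167 168 169
  171 172 169 167 168]]
250 [50 49 49 47 49 49 50 50 14  6  2 11 30 19  5  5  5  3  1  9  4  3  4  6
  3  2  6  2  4  1  5 10  5  3  9  6  0  2  1  4  8  3  8 27  5  9  6  8
 46 45 51 45 48 51 47 50 46]
262 [49 49 49 48 50 45 18  5  3  2  9  1  4  6  8 16 18 16 16 20 18 18 26 23
 20 21 19 20 20 23 21 21 18 17 20 18 21 20 18 19 16  8  1  3  6  9 11  4
  3 16 47 46 52 47 47 52 50]
275 [50 48 49 47 19  9  1  8  6  7  5  8 11 16 15 10 17 17 12 12  9 14 18 19
 16 16 17 14 13 12 16 14 14 14 14 10 17 13 13 16 15 12 12 13 13  5  8  7
  7 10  3 19 45 48 49 50 47]
```

```bash
python3 shift.py '10 12 .8 0 0;10 11.7 .75 0 0;10 0 0 0 0;10 0 0 10 0;10 0 0 6 0;10 0 0 3 0;10 0 0 3 0;10 0 0 0 0'
```

```text
t: 7.82
ee_pos: [432.9, 61.3, 175.1]
tool_rot: [[-0.2, 0.98, -0.001], [0.98, 0.2, 0.001], [0.001, -0.001, -1.0]]
ft_force: [-1.1, 1.5, -0.9]
grip_width: 17.3
grip_force: 30.0
```

```bash
python3 shift.py '10 0 0 3 0;10 0 0 3 0;10 0 0 0 0'
```

```text
t: 8.2
ee_pos: [433.0, 61.3, 169.1]
tool_rot: [[-0.2, 0.98, -0.0], [0.98, 0.2, 0.0], [0.0, -0.0, -1.0]]
ft_force: [-1.2, 2.7, -1.6]
grip_width: 17.4
grip_force: 30.0
```

The tip is 13 mm into the hole. A light side force says to shift slightly toward +y, so I'll ease that and continue down.

```bash
python3 shift.py '10 .5 -.2 3 0;10 0 0 4 0;10 0 0 4 0;10 0 0 4 0;10 0 0 4 0;10 0 0 0 0'
```

```text
t: 8.95
ee_pos: [432.5, 61.6, 149.8]
tool_rot: [[-0.2, 0.98, -0.001], [0.98, 0.2, -0.0], [0.0, -0.001, -1.0]]
ft_force: [-0.0, 0.9, -1.8]
grip_width: 17.1
grip_force: 30.0
```

```bash
python3 shift.py '10 0 0 2 0;10 0 0 2 0;10 0 0 .5 0;10 0 0 0 0'
```

```text
t: 9.45
ee_pos: [432.9, 61.7, 146.3]
tool_rot: [[-0.2, 0.98, 0.001], [0.98, 0.2, -0.0], [-0.0, 0.001, -1.0]]
ft_force: [-0.4, 1.6, 2.5]
grip_width: 17.5
grip_force: 30.0
```

```bash
python3 shift.py '10 0 0 .7 0;10 0 0 0 0'; python3 shift.py '44 0 0 0 0;44 0 0 0 0;44 0 0 0 0;44 0 0 0 0;60 0 0 -30 0;60 0 0 -40 0;60 0 0 -30 0;60 0 0 0 0;60 0 0 0 0;60 0 0 0 0'
python3 - <<'E'
from look import *
g=d["image"];print(s["t"],s["ee_pos"]);cv2.imwrite("pics/w5.png",g[:,:,::-1])
t=camrig.get_image("top");np.savez("t1",**{k:np.array(v) for k,v in t.items()})
E
```

```text
t: 9.7
ee_pos: [432.9, 61.7, 146.3]
tool_rot: [[-0.2, 0.98, 0.001], [0.98, 0.2, -0.0], [-0.0, 0.001, -1.0]]
ft_force: [-1.8, 2.2, 4.5]
grip_width: 17.4
grip_force: 30.0
t: 10.95
ee_pos: [431.9, 61.6, 243.2]
tool_rot: [[-0.2, 0.98, -0.004], [0.98, 0.2, -0.0], [0.001, -0.004, -1.0]]
ft_force: [0.0, -0.9, -0.3]
grip_width: 60.0
grip_force: 0.0
10.95 [431.9  61.6 243.2]
```

View pics/w5.png

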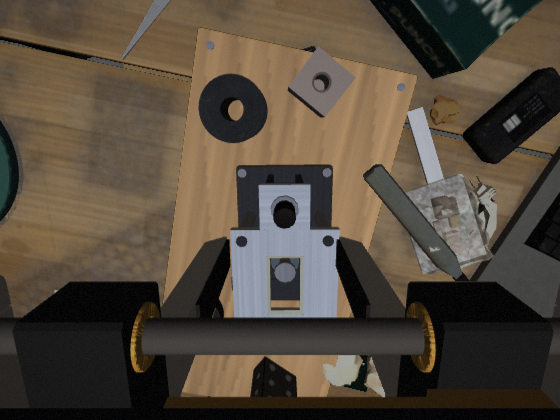

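The pin stands seated in the ear, its flange on the ear at (285,212), and the rest is empty. From the top view the block is at about (473,−177) with its long side near −0.485 rad, so I'll turn by −0.885 and hover over it.

```bash
python3 shift.py '70 0 0 0 -.177;70 0 0 0 -.177;70 0 0 0 -.177;70 0 0 0 -.177;70 0 0 0 -.177;70 -24.6 -32 0 0;70 -24.6 -32 0 0;70 -24.6 -32 0 0;70 -24.6 -32 0 0;70 -24.6 -32 0 0;70 -24.6 -32 0 0;70 0 0 0 0;70 0 0 0 0;70 0 0 0 0'
python3 - <<'E'
from look import *
print(s["t"],s["ee_pos"]);np.savez("w6",img=d["image"],W=W)
g=cv2.cvtColor(d["image"],cv2.COLOR_RGB2GRAY)
for z in(126,):print("center px at",plane(d,(283,200),z,W))
cv2.imwrite("pics/w6c.png",cv2.resize(d["image"][130:330,180:390,::-1],None,fx=2.8,fy=2.8))
E
```

```text
t: 12.8
ee_pos: [473.8, -176.0, 245.3]
tool_rot: [[-0.885, 0.465, 0.0], [0.465, 0.885, 0.0], [0.0, 0.0, -1.0]]
ft_force: [-0.4, 0.9, -0.7]
grip_width: 70.1
grip_force: 0.0
12.8 [ 473.8 -176.   245.3]
center px at [ 470.6 -175.   126. ]
```

View pics/w6c.png

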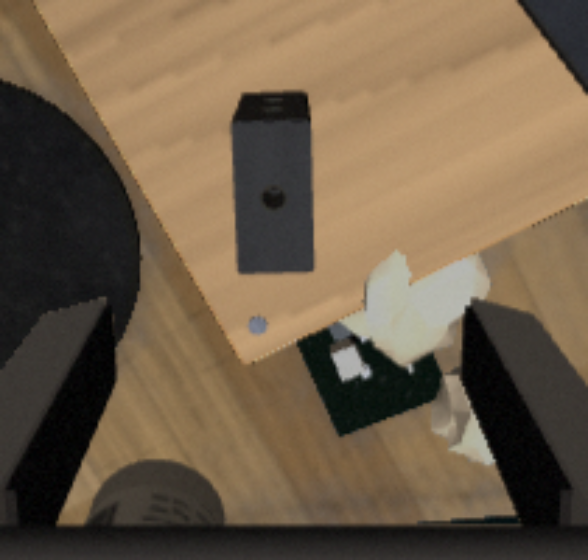

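The block's top face has corners at crop (234,121), (311,121), (314,271) and (238,271), slightly rotated from the tool. Computing its centre and angle.

```bash
cat > blk.py <<'E'
from h import *
def blocktop(d,W,R,ee,box,lo,hi,z):
    x0,y0,x1,y1=box;g=cv2.GaussianBlur(cv2.cvtColor(np.ascontiguousarray(d["image"][y0:y1,x0:x1]),cv2.COLOR_RGB2GRAY),(3,3),0)
    m=cv2.morphologyEx(((g>lo)&(g<hi)).astype(np.uint8),cv2.MORPH_OPEN,np.ones((3,3)))
    cs,_=cv2.findContours(m,0,1);c=max(cs,key=cv2.contourArea)[:,0,:]+[x0,y0]
    p=np.array([R.T@(plane(d,q,z,W)-ee) for q in c])[:,:2].astype(np.float32)
    return cv2.minAreaRect(p)
E
python3 - <<'E'
from look import *
from blk import *
g=cv2.cvtColor(d["image"],cv2.COLOR_RGB2GRAY);print(g[160:168,250:304:3],g[190,255:300:2])
for lo,hi in((35,90),(38,95)):print(blocktop(d,W,R,s["ee_pos"],(250,160,305,235),lo,hi,126.2))
E
```

```text
[[147 153 154 155 155 150 151 150 148 147 144 146 145 139 139 140 141 141]
 [149 151 154 155 153 150 149 146 148 146 143 144 142 138 137 140 140 141]
 [151 153 153 155 151 149 147 122 117  95  94  94  89 135 135 141 140 141]
 [153 153 152 151 152 149  65  46  50  36  33  35  34  78 138 138 141 139]
 [152 153 150 153 149 147  21  23  16  22  20  18  18  33 137 141 144 140]
 [154 152 151 150 147 117  20  17  34  47  40  19  19  13 138 140 146 140]
 [152 150 151 147 146  63  20  19  25  30  23  22  20  11 140 147 152 146]
 [152 149 148 146 144  28  20  18  20  22  22  24  21   6 142 150 153 150]] [152 155 157 151  87  55  55  53  59  57  57  58  60  53  56  53  53  59
 101 155 155 156 152]
((3.300893783569336, -5.909351348876953), (24.66712760925293, 49.74397659301758), 88.4669418334961)
((3.2855587005615234, -5.945821762084961), (25.0928897857666, 49.24835205078125), 89.64320373535156)
```

```bash
python3 shift.py '70 3.3 -5.9 0 -.018;70 0 0 40 0;70 0 0 40 0;70 0 0 30 0;70 0 0 0 0;70 0 0 0 0'
python3 - <<'E'
from look import *
from blk import *
print(s["ee_pos"])
for lo,hi in((35,90),(38,95)):print(blocktop(d,W,R,s["ee_pos"],(245,165,325,315),lo,hi,126.2))
cv2.imwrite("pics/w7c.png",cv2.resize(d["image"][130:330,180:390,::-1],None,fx=2.8,fy=2.8))
E
```

```text
t: 13.65
ee_pos: [468.8, -181.1, 136.9]
tool_rot: [[-0.893, 0.45, 0.002], [0.45, 0.893, -0.001], [-0.002, -0.0, -1.0]]
ft_force: [0.7, -0.3, 0.9]
grip_width: 69.6
grip_force: 0.0
[ 468.8 -181.1  136.9]
((1.1304473876953125, 0.9581069946289062), (24.913877487182617, 49.948978424072266), 89.7894287109375)
((1.110147476196289, 1.154648780822754), (25.11259651184082, 50.02035903930664), 89.5177230834961)
```

View pics/w7c.png

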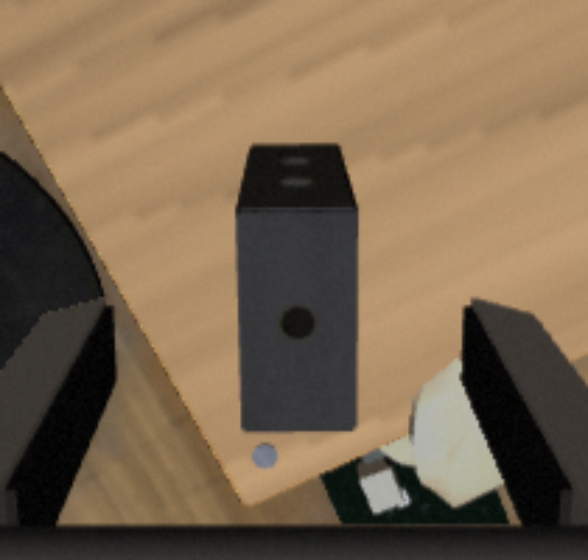

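The block is centred between the fingers, off by (1.1, 1.0) mm. That was my eleventh picture, one over the limit of 10, so I'll work numerically from here. Gripping the block.

```bash
python3 shift.py '70 1.1 1 20 0;70 0 0 14 0;70 0 0 8 0;70 0 0 0 0;15 0 0 0 0;15 0 0 0 0;15 0 0 0 0;15 0 0 0 0;15 0 0 0 0;15 0 0 0 0'; python3 shift.py '15 0 0 -1.5 0;15 0 0 -4 0;15 0 0 -20 0;15 0 0 -30 0;15 0 0 -30 0;15 0 0 -20 0;15 0 0 0 0;15 0 0 0 0'
```

```text
t: 14.95
ee_pos: [467.8, -179.1, 93.4]
tool_rot: [[-0.893, 0.45, 0.0], [0.45, 0.893, 0.0], [-0.0, 0.001, -1.0]]
ft_force: [0.5, 1.6, 1.2]
grip_width: 25.3
grip_force: 30.0
t: 15.95
ee_pos: [466.8, -179.0, 196.9]
tool_rot: [[-0.893, 0.45, -0.003], [0.45, 0.893, 0.001], [0.003, -0.0, -1.0]]
ft_force: [-1.4, -0.1, -7.7]
grip_width: 25.4
grip_force: 30.0
```

```bash
python3 shift.py '15 0 0 0 .18;15 0 0 0 .18;15 0 0 0 .18;15 0 0 0 .18;15 0 0 0 .183;15 27.2 3.65 0 0;15 27.2 3.65 0 0;15 27.2 3.65 0 0;15 27.2 3.65 0 0;15 0 0 0 0;15 0 0 0 0;15 0 0 0 0'
python3 - <<'E'
from look import *
print(s["t"],s["ee_pos"],R.round(4).tolist())
np.savez("w8",img=d["image"],W=W,R=R,ee=s["ee_pos"])
Wi=np.linalg.inv(W)
def px(t):
    q=Wi[:3,:3]@(R@np.array(t,float)+s["ee_pos"])+Wi[:3,3];return (q[:2]/q[2]*d["fx"]+[d["cx"],d["cy"]]).round(1)
for t in[(86,-13.7,57),(86,13.7,57),(34,13.7,57),(34,-13.7,57),(134,0,57),(25.4,12.7,43.4),(25.4,-12.7,43.4),(25.4,0,-33)]:print(t,px(t))
g=cv2.cvtColor(d["image"],cv2.COLOR_RGB2GRAY)
print(g[80:250:5,240:330:4])
E
```

```text
t: 17.45
ee_pos: [460.0, -70.5, 198.1]
tool_rot: [[-0.199, 0.98, -0.001], [0.98, 0.199, -0.0], [0.0, -0.001, -1.0]]
ft_force: [0.6, 0.2, -7.0]
grip_width: 25.0
grip_force: 30.0
17.45 [460.  -70.5 198.1] [[-0.1986, 0.9801, -0.0011], [0.9801, 0.1986, -0.0002], [0.0001, -0.0011, -1.0]]
(86, -13.7, 57) [263.6  98.4]
(86, 13.7, 57) [304.9  98.4]
(34, 13.7, 57) [303.7 176. ]
(34, -13.7, 57) [264.7 176. ]
(134, 0, 57) [284.4  18.4]
(25.4, 12.7, 43.4) [303.1 192. ]
(25.4, -12.7, 43.4) [265.2 192. ]
(25.4, 0, -33) [284.7 226.4]
[[165 158 159 157 158 150 157 155 157 163 158 162 158 157 154 158 157 157
  157 154 160 162 159]
 [158 162 161 158 157 152 156 157 159 164 156 160 158 158 155 156 159 156
  157 154 164 162 159]
 [160 163 162 159 160 153 158 158 158 164 160 161 161 158 154 157 160 156
  159 154 163 164 160]
 [161 164 164 154 158 147 149 149 146 148 147 147 146 149 147 150 147 156
  161 155 164 163 158]
 [161 163 165 158 158 149  42  43  42  42  43  41  43  42  42  41 153 158
  159 153 162 161 159]
 [160 164 165 156 158 149  44  44  44  44  42  45  40  43  45  42 152 155
  158 155 165 16
[... 2023 characters left out ...]
168 167 164 170 166]
 [141 147 141 139 138  18  19  17  16  35  51  52  44  12  20  11  19 143
  143 148 148 150 152]
 [145 143 140 137 143  18  15  19  18  17  18  12  17  15  17  22  15 138
  143 146 147 150 154]
 [144 142 139 135 114  15  17  16  17  16  17  17  13  15  15  15  16   8
  147 148 148 155 154]
 [145 139 141 136   7  26  23  23  26  32  32  31  26  29  28  30  31  30
  148 147 150 153 151]
 [144 137 140 147  51  51  54  54  51  53  53  53  49  51  49  50  50  52
  148 148 150 154 148]
 [144  75  50  47  51  51  55  49  54  49  52  53  51  51  50  51  51  51
   48  49  68 130 150]
 [ 51  50  50  50  51  53  52  52  57  53  54  48  52  50  50  50  50  51
   49  49  48  47  45]]
```

Run:
```python
import numpy as np,cv2
f=np.load("w8.npz");g=cv2.cvtColor(f["img"],cv2.COLOR_RGB2GRAY)
print("top");print(g[88:102,[270,280,290,298]].T);print("bot");print(g[166:204,[270,280,290,298]].T)
print("rows left/right")
for r in(104,112,150,160,168):print(r,g[r,254:272],g[r,294:312])
for r in(197,199,201):print(r,g[r,258:272],g[r,296:312])
```

```text
top
[[162 158 159 157 156 152 147 147 147 109  59  46  41  43]
 [158 159 160 158 154 152 148 147 149 109  54  42  43  41]
 [155 155 156 156 151 148 145 147 148 106  59  43  43  43]
 [155 158 157 157 152 147 147 148 149 107  58  39  41  41]]
bot
[[ 44  41  44  43  43  43  40  44  47 119 150 155 155 155 162 161 162 160
  162 161 159 161 161 162 160 158 162 161 163 101  36  17  14  15  16  14
   15  14]
 [ 43  42  44  42  43  43  43  40  48 119 152 155 155 158 159 160 162 163
  160 162 161 163 161 162 163 163 159 160 162 101  37  15  16  15  16  16
   23  44]
 [ 42  42  42  43  42  40  43  45  50 143 156 153 153 156 160 159 161 161
  158 159 159 160 160 162 159 160 160 161 161 102  39  16  14  12  14  18
   18  16]
 [ 43  42  44  41  44  43  43  41  51 144 156 156 155 160 160 162 160 161
  160 161 160 162 160 160 161 161 163 162 162 102  32  13  15  20  17  18
   16  16]]
rows left/right
104 [155 156 157 160 154 150 148 151 150  77  43  44  44  41  42  43  44  43] [ 41  44  43  43  44  41  40  43  39  95 151 154 154 154 155 160 159 158]
112 [158 158 155 159 158 149 148 152 153  78  46  
[... 241 characters left out ...]
159 159 162]
160 [159 157 158 160 159 159 154 150 151 150 101  46  42  42  38  44  45  42] [ 43  44  42  40  38  44  43  39  45 125 154 156 155 157 159 161 160 162]
168 [157 159 157 159 160 163 155 151 152 152 105  48  45  40  43  43  44  45] [ 44  41  44  39  44  40  40  42  44 152 155 152 156 157 163 161 162 164]
197 [161 163 162 158 158 123  38  17  18  15  18  20  17  16] [ 17  17  13  18  18  15 123 162 166 164 161 161 162 165 169 168]
199 [162 163 163 158 156  63  20  18  18  18  16  14  15  15] [ 17  13  20  13  16  13  68 160 164 161 164 161 164 166 167 171]
201 [159 162 164 159 125  26  15  21  14  16  17  16  14  18] [ 14  14  18  12  15  17   5 124 164 165 163 160 163 166 167 170]
```

Run:
```python
from station import arm, camrig, observe
from h import *
f=np.load("w8.npz");R=f["R"];ee=f["ee"];W=f["W"];d=dict(fx=339.054,fy=339.054,cx=282.5685,cy=207.6924)
def tx(row,z):
    return (R.T@(plane(d,(283,row),ee[2]-z,W)-ee))[0]
foot=tx(195.1,43.4);print("foot front",foot)
for z in(61.1,66.1):
    a,b=tx(97.1,z),tx(174.7,z);print(z,a,b,a-b,(a+b)/2,"move",(a+b)/2-(foot-25.4))
```

```text
foot front 23.24679917443449
61.1 87.09826080099765 34.29657110160847 52.80168969938918 60.69741595130306 move 62.85061677686856
66.1 87.41829265776808 33.51850071525519 53.899791942512884 60.46839668651164 move 62.621597512077145
```

The slot measures 52.8 mm long at throat height, which matches its size. The required shift is 62.8 in x, 0.4 in y, with a −0.006 rad turn. Moving over the slot and starting down.

```bash
python3 shift.py '15 21 .2 0 -.006;15 21 .2 0 0;15 20.8 0 0 0;15 0 0 0 0;15 0 0 6 0;15 0 0 4 0;15 0 0 0 0'; python3 shift.py '15 0 0 3 0;15 0 0 3 0;15 0 0 0 0;15 0 0 0 0'
```

```text
t: 18.38
ee_pos: [447.5, -8.7, 187.9]
tool_rot: [[-0.205, 0.979, -0.002], [0.979, 0.205, 0.0], [0.0, -0.002, -1.0]]
ft_force: [0.2, -0.4, -6.8]
grip_width: 25.2
grip_force: 30.0
t: 18.88
ee_pos: [447.9, -8.2, 182.8]
tool_rot: [[-0.206, 0.979, 0.0], [0.979, 0.206, -0.0], [-0.0, 0.0, -1.0]]
ft_force: [-0.5, 0.6, -7.3]
grip_width: 24.9
grip_force: 30.0
```

```bash
python3 shift.py '15 0 0 2 0;15 0 0 2 0;15 0 0 0 0;15 0 0 0 0'
```

```text
t: 19.38
ee_pos: [447.9, -8.2, 178.8]
tool_rot: [[-0.206, 0.979, 0.0], [0.979, 0.206, -0.0], [-0.0, -0.0, -1.0]]
ft_force: [-0.3, 0.0, -6.8]
grip_width: 25.1
grip_force: 30.0
```

```bash
python3 shift.py '15 0 0 2 0;15 0 0 2 0;15 0 0 2 0;15 0 0 0 0;15 0 0 0 0'
```

```text
t: 20.0
ee_pos: [447.9, -8.2, 172.8]
tool_rot: [[-0.206, 0.979, 0.0], [0.979, 0.206, -0.0], [-0.0, 0.0, -1.0]]
ft_force: [1.2, 0.1, -6.7]
grip_width: 25.4
grip_force: 30.0
```

Force is unchanged, so the block is in the slot. Next I'll lower it to just above the probe, then in small steps.

```bash
python3 shift.py '15 0 0 3 0;15 0 0 3 0;15 0 0 3 0;15 0 0 3 0;15 0 0 3 0;15 0 0 0 0;15 0 0 0 0'
```

```text
t: 20.88
ee_pos: [447.9, -8.3, 157.9]
tool_rot: [[-0.206, 0.979, 0.0], [0.979, 0.206, -0.0], [-0.0, 0.0, -1.0]]
ft_force: [-0.7, -0.2, -7.5]
grip_width: 24.8
grip_force: 30.0
```

```bash
python3 shift.py '15 0 0 2 0;15 0 0 2 0;15 0 0 1 0;15 0 0 0 0;15 0 0 0 0;15 0 0 0 0'; python3 -c "
from station import arm, camrig, observe
s=observe();print(s['ee_pos'],s['ft_force'])"
```

```text
t: 21.62
ee_pos: [448.0, -8.3, 152.9]
tool_rot: [[-0.205, 0.979, 0.001], [0.979, 0.205, -0.0], [-0.0, 0.001, -1.0]]
ft_force: [1.1, 0.0, -6.1]
grip_width: 25.3
grip_force: 30.0
[448.04099842  -8.28717883 152.94568384] [ 1.09434629  0.01672112 -6.05302488]
```

```bash
python3 shift.py '15 0 0 2 0;15 0 0 2 0;15 0 0 2 0;15 0 0 1.5 0;15 0 0 0 0;15 0 0 0 0;15 0 0 0 0;15 0 0 0 0'
python3 - <<'E'
from station import arm, camrig, observe
from h import *
F=[]
for i in range(8):
    d=camrig.get_image("side");s=observe();F.append(s["ft_force"])
print(s["t"],s["ee_pos"],np.mean(F,0),s["grip_force"])
g=d["image"];Wi=np.linalg.inv(d["world_from_camera"])
def px(p):
    q=Wi[:3,:3]@np.array(p)+Wi[:3,3];return (q[:2]/q[2]*d["fx"]+[d["cx"],d["cy"]]).round(1)
ex=np.array([.98,.2,0]);ey=np.array([-.2,.98,0]);o=np.array([447.4,-10.8,0])
print("pin tip/top",px([432.7,61.7,140]),px([432.7,61.7,170]))
u,v=px([432.7,61.7,155]).astype(int);print(cv2.cvtColor(g,cv2.COLOR_RGB2GRAY)[v-16:v+16:2,u-16:u+17:2])
E
```

```text
t: 22.62
ee_pos: [447.9, -8.2, 145.3]
tool_rot: [[-0.206, 0.979, 0.0], [0.979, 0.206, -0.0], [-0.0, 0.0, -1.0]]
ft_force: [1.4, -0.2, -5.0]
grip_width: 24.9
grip_force: 30.0
23.025 [447.913  -8.253 145.31 ] [ 0.539 -0.135 -4.754] 29.992729425430298
pin tip/top [295.5 221.9] [295.3 206.6]
[[192 154 248 213 158 150  79  74  73  77  77  74  65 120 160 165 244]
 [254 254 254 215 159 154  75  72  75  68  72  74  70 119 163 166 246]
 [253 253 253 241 166 152  73  70  77  77  71  74  65 117 161 188 252]
 [253 253 253 253 235 160  76  74  73 100  81  73  60 118 184 245 253]
 [253 253 252 253 253 240  93  53  46  68  67  71  69 152 246 253 253]
 [253 253 252 252 252 253 125  39  42  34  39  61  69 191 253 252 253]
 [253 252 252 252 252 251 126  18  24  29  31  50  74 211 253 252 253]
 [253 253 253 252 252 251 146  24  25  27  24 115 162 228 252 252 252]
 [239 253 252 252 252 254 176  25  22  15  38 210 254 252 252 252 253]
 [241 253 253 252 252 254 182  22  25  24  38 214 253 252 252 253 253]
 [222 227 233 251 252 253 207  28  19  17  42 215 253 252 252 243 241]
 [166 169 189 252 253 251 189  57  36  37  70 216 252 253 253 202 172]
 [139 144 185 253 253 246 179 171 159 163 169 193 249 253 253 204 198]
 [122 131 213 253 252 252 227 204 181 183 209 241 253 253 252 186 158]
 [124 132 224 253 253 252 252 252 251 250 251 253 252 253 250 237 239]
 [124 128 168 194 192 190 191 194 199 206 209 207 207 208 211 240 243]]
```

The probe's spring force is about 2.3 N, which is mid-travel, and TCP height gives a press of about 10 mm. The pin still shows seated in the side view. Handing in.

```bash
python3 -c "
from station import arm, camrig, observe
print(arm.hand_in())"
```

```text
the job is handed in; nothing more can be done
None
```

I handed the job in at about 23 s, with no verdict returned: by my readings the pin is home in the ear and let go, and the block is still gripped upright in the slot, pressing the probe about 10 mm; I touched none of the bystanders, but I viewed 11 pictures, one over the limit of 10.

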